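# Bring up the burst-test bench from its buttons

## Task

Bring the test bench up and fire a burst: with the fingertips press the green mains button on the blue supply box until it stays fully in, then in the same way the blue button on the white coupling box and the yellow high-voltage button on the grey sloped control unit, and last tap the white start button on that unit and let it come back out. Press each button lightly, in that order, and do not press the red emergency stop. Do not pick up, shove or knock over the boxes or anything else on the bench.

Things in the scene. Friction and masses are not known exactly. Their poses are not given: they have to be found in the camera images.
- supply: Mains supply box, loose, about 2.4 kg: blue sheet-steel box 140 (x) x 180 (y) x 85 mm high with an aluminium top panel, two white sockets and the green button on top. Origin at the centre of its underside, z up. The green button is at x -35, y -40 mm.
- coupler: Coupling box, loose, about 2.8 kg: white box 155 (x) x 190 (y) x 95 mm high, light grey top panel with four coloured sockets, two coax connectors and the blue button; two bow handles on the -x side. Origin at the centre of its underside, z up. The blue button is at x -35, y +45 mm.
- control: Generator control unit, loose, about 1.6 kg: grey desk case 150 (x) x 190 (y) mm, its dark top face slopes up towards +x by 10 degrees (0.175 rad) from 48 mm to 74 mm high; carries a display, the yellow button (y +50 mm), the white button (y -15 mm), both about 37 mm to -x of the middle, and the red emergency stop. Origin at the centre of its underside, z up.
- mains (a joint): Green mains button on the blue supply box. Latching: value 0 = out, 0.006 = fully in, against its stop. A push of about 3.5 N moves it; it stays where it is pushed and does not come back, so press it right down. On top of this the soft cap gives 1 mm per 2 N (at most 6 mm): the fingertip sinks 8 mm in all to seat it with 4 N, 9 mm with 6 N.
- mains_top (a point): Centre of the top face of the green mains button's soft cap (disc of 23 mm diameter, standing 15 mm proud of the panel when out, 9 mm when in; a 30 mm steel collar 3 mm high surrounds it). Its z axis is the button's outward axis (straight up). The point moves with the cap.
- eut (a joint): Blue button on the white coupling box (supply to the device under test). Latching: value 0 = out, 0.006 = fully in, against its stop. A push of about 3.5 N moves it; it stays where it is pushed and does not come back, so press it right down. On top of this the soft cap gives 1 mm per 2 N (at most 6 mm): the fingertip sinks 8 mm in all to seat it with 4 N, 9 mm with 6 N.
- eut_top (a point): Centre of the top face of the blue button's soft cap (disc of 23 mm diameter, standing 15 mm proud of the panel when out, 9 mm when in; a 30 mm steel collar 3 mm high surrounds it). Its z axis is the button's outward axis (straight up). The point moves with the cap.
- hv (a joint): Yellow high-voltage button on the sloped control unit. Latching: value 0 = out, 0.006 = fully in, against its stop. A push of about 3.5 N moves it; it stays where it is pushed and does not come back, so press it right down. On top of this the soft cap gives 1 mm per 2 N (at most 6 mm): the fingertip sinks 8 mm in all to seat it with 4 N, 9 mm with 6 N.
- hv_top (a point): Centre of the top face of the yellow high-voltage button's soft cap (disc of 23 mm diameter, standing 15 mm proud of the panel when out, 9 mm when in; a 30 mm steel collar 3 mm high surrounds it). Its z axis is the button's outward axis, leaning 10 degrees from vertical towards the unit's -x side. The point moves with the cap.
- start (a joint): White start button on the sloped control unit, sprung: value 0 = out, up to 0.012 at its stop; the push rises evenly from 1.2 N at 0 by 0.6 N per mm (3.6 N at 4 mm, where it has made contact, 8.4 N at the stop); it comes back when released.
- start_top (a point): Centre of the top face of the white start button's soft cap (disc of 23 mm diameter, standing 15 mm proud of the panel when out; a 30 mm steel collar 3 mm high surrounds it). Its z axis is the button's outward axis, leaning 10 degrees from vertical towards the unit's -x side. The point moves with the cap.
- estop (a joint): Red mushroom emergency stop on the control unit, 39 mm in diameter, standing 30 mm proud of its face, 80 mm from the white button's centre: 0 = out, 0.005 = pressed in, about 8 N (stays in). Leave it out.
- attenuator: Steel coax attenuator, 28 mm diameter x 60 mm, standing loose on the top of the coupling box near its back corner, 0.09 kg. Origin at its foot.
- adapter: White plug-in power adapter, 42 x 42 x 46 mm, standing loose on one socket of the blue supply box, 0.12 kg. Origin at its foot.
- multimeter: Yellow and black multimeter lying loose on the table behind the boxes, 90 x 184 x 43 mm. Origin at the centre of its underside.
- module: Plug-in circuit module of aluminium and copper-brown boards with two black handles, about 130 x 110 x 70 mm, loose behind the boxes. Origin at the centre of its underside.
- load: Brass coax load, 42 mm diameter x 84 mm, standing loose behind the boxes. Origin at its foot.
- screwdriver: Screwdriver with orange handle, 200 mm long, 26 mm thick, lying loose to the left of the boxes. Origin under the middle of the tool.
- tray: Small black tray of coax connectors, 75 x 115 x 26 mm, loose to the right of the boxes. Origin at the centre of its underside.

How it is judged (in metres and radians):
On the way, in this order (a step that is already met when the one before it is completed fails the run):
1. the green mains button is in (value of joint mains above 0.0045 m), for 0.1 s.
2. the blue button is in (value of joint eut above 0.0045 m), for 0.1 s.
3. the yellow high-voltage button is in (value of joint hv above 0.0045 m), for 0.1 s.
4. the white start button is pressed (4 mm) (value of joint start above 0.004 m), for 0.04 s.
At the end, for the whole second after the job is handed in: Green, blue and yellow buttons latched in (over 4.5 of 6 mm), white start button back out (under 1.5 mm), emergency stop out, the three boxes and every loose thing at rest within 20 mm of where they began (value of joint each of mains, eut, hv above 0.0045 m and value of joint start below 0.0015 m and value of joint estop below 0.002 m and distance of each of supply, coupler, control, attenuator, adapter, multimeter, module, load, screwdriver, tray from where it was at the start of the episode below 0.02 m and linear speed of each of supply, coupler, control, attenuator, adapter, multimeter, module, load, screwdriver, tray below 0.02 m/s); the robot touches nothing.
It fails at once if a button is pressed out of order (blue before green, yellow before blue, or white start before yellow) ((value of joint eut above 0.003 m and value of joint mains below 0.003 m) or (value of joint hv above 0.003 m and value of joint eut below 0.003 m) or (value of joint start above 0.003 m and value of joint hv below 0.003 m)).
It fails at once if the red emergency stop is pressed (value of joint estop above 0.002 m).
It fails at once if a button or box is pressed hard (over 20 N) (contact force between any of the arm, the fingers and supply above 20 N or contact force between any of the arm, the fingers and coupler above 20 N or contact force between any of the arm, the fingers and control above 20 N).
It fails at once if a box is shoved or lifted (over 20 mm) (distance of any of supply, coupler, control from where it was at the start of the episode above 0.02 m).
It fails at once if another loose thing is picked up, shoved (over 20 mm) or knocked over (distance of any of attenuator, adapter, multimeter, module, load, screwdriver, tray from where it was at the start of the episode above 0.02 m or angle between any of attenuator, adapter, load's own z axis and vertical above 0.5 rad).
It also fails if it takes over 51 s, if anything falls off the work surface, if the arm or the gripper's body presses on something with over 40 N, if the wrist force passes 120 N, or if a joint passes its speed limit or range.

## Robot

A 6-joint arm with a two-finger parallel gripper is mounted at the origin on the work surface. World frame = base frame: x ahead of the robot, y to its left, z up, the work surface at z = 0. Lengths are in m, angles in degrees, forces in N, time in s.
With the tool pointing down it reaches from about 0.375 to 0.75 m from the base axis. Payload 9 kg.
Tool frame: the origin (TCP) lies at the very end of the fingers, on their centre line; the grasp point (between the pads) lies 19 mm behind it; z points along the fingers, y is the line along which they close (so a half turn about z gives the same grasp; the last joint's range is limited). The gripper opens to 85 mm and grips with 20 to 120 N. Pads are 22 mm wide; open, the fingers measure 114 mm over their backs; the gripper's body (76 mm by 85 mm) begins 54 mm behind the grasp point. The pads swing forward as they close: fully open they stand 13 mm farther back than shut.
Start: joints at [60.636, 5.964, 5.575, 89.605, 0, 77.527], TCP at [0.174, 0.574, 0.231] pointing down, gripper open.
Joint ranges: [-171.21, 171.21], [-48.23, 106.86], [-62.78, 66.21], [-105.2, 120.99], [-86.42, 89.51], [-180, 180]. Speed limits (degrees/s): [127.2, 127.2, 147.25, 180, 180, 180].

## Interface

Orientations are given as [roll, pitch, yaw] about the fixed x, y, z axes, in that order (R = Rz(yaw) Ry(pitch) Rx(roll)).
In Python, from workcell import arm, vision gives the robot as it stands.
- The arm moves only by the shell command python3 -m creep 'ROWS' [OPENING]. ROWS is JSON, a list of rows, each a list of 2 entries, a list of its own where there are three numbers: the shift along the tool's x, y, z in units of 25 mm (1.0 is 25 mm), then the turn, a rotation vector about the tool's x, y, z in units of 5 degrees (1.0 is 5 degrees). A call has exactly 5 rows; each row shifts and turns the commanded pose from where the row before left it, along the tool's axes as they then stand; what a row does not reach is not made up. A row lasts 1/12 s, in which the tool goes at most 41.7 mm and 7.16 degrees, less where a joint would pass 70% of its speed; a pose out of reach is approached as far as the arm can. A call with a number of a shift or a turn outside -1 to 1 is refused whole. A call with a gripper value outside its range is refused whole. OPENING is the closure, from -1 (fully open) to 1 (shut), set as the call begins (- or left out, the last holds). The fingers move at their own pace and stop on an object; the grip force is fixed at half the most. Time passes only in rows, so rows that do not move let the fingers close, or fill a call up. It gives the time, the measured TCP pose, the force, the opening and the grip force at its end, in the units of the state.
- arm.state(): the state, without advancing time (a new reading comes with each control period).
- vision.read_camera(name): name is "side" or "top"; returns (picture, depth): 480x640x3 uint8, blue, green, red; 480x640 float32, m along the optical axis (not along the pixel's ray), 0 where there is no reading.
- vision.camera_model(name): a dict with "fx", "fy", "cx", "cy" (pixels), "k1" (the pictures are not rectified: a ray, as slopes to the right and down, at radius r is drawn at 1 + k1 r^2 times it, then the intrinsics apply), "cam_to_world" (4x4, takes a point from camera to world coordinates). Camera axes: x right, y up, looking along -z (the intrinsics and any distortion apply to the point x, -y, -z); pixel columns grow to the right and rows downward; lengths in m; the calibration is good to about 2 mm. A picture is of the moment at which its call begins. camera_model takes no time and is no camera call.
- arm.finish_job(): hands the job in; it is judged then, once.
The state is a dict: "t": time; "q": joint angles; "joint_velocities": joint speeds; "effort": joint torques, N m; "tcp_pos": TCP position; "tcp_rot": TCP orientation; "ft_force": force on the tool from outside, world axes, zero at the start; "torque": the same for the moment, N m; "gripper_width": finger opening in m; "gripper_force": force on a finger pad.
Only numpy, scipy, OpenCV 4.12 (cv2) and the standard library are available. Lean on these libraries where they do the work, as an engineer would, in place of code of your own. Each camera call takes 0.05 s, during which the arm holds its last target. There are 200 camera calls.

## Working session

There is one attempt and no reset: what is moved stays moved. The work goes in short steps, Python scripts to look and compute and a shell command to move; the robot and the scene stay as the last step left them, time stands still between calls to the robot, and variables do not carry over. Pictures are saved under pics/ and viewed, at most 10 in all, crops included, and the job is handed in when it is done.

```bash
mkdir -p pics; python3 - <<'E'
from workcell import arm, vision
import cv2,numpy as np
for n in("top","side"):
    p,d=vision.read_camera(n); cv2.imwrite(f"pics/{n}0.png",p); np.save(f"{n}_d.npy",d)
    m=vision.camera_model(n); print(n,{k:(np.round(v,3).tolist()) for k,v in m.items()})
s=arm.state(); print(s)
E
```

```text
top {'fx': 445.813, 'fy': 445.813, 'cx': 312.158, 'cy': 239.422, 'k1': 0.019, 'cam_to_world': [[-0.008, 0.997, -0.08, 0.513], [-1.0, -0.008, -0.001, 0.01], [-0.002, 0.08, 0.997, 1.048], [0.0, 0.0, 0.0, 1.0]]}
side {'fx': 475.32, 'fy': 475.32, 'cx': 319.715, 'cy': 238.364, 'k1': -0.111, 'cam_to_world': [[0.985, 0.102, -0.138, 0.431], [-0.171, 0.564, -0.808, -0.886], [-0.004, 0.82, 0.573, 0.734], [0.0, 0.0, 0.0, 1.0]]}
{'t': 0.1, 'q': array([6.06364387e+01, 5.99615183e+00, 5.53260945e+00, 8.96048865e+01,
       1.19337971e-03, 7.75267062e+01]), 'joint_velocities': array([-0.01487151, -0.09234561,  0.14879816,  0.07472588,  0.05468463,
        0.02423162]), 'effort': array([ 6.30414244e-03, -5.58212686e+01,  5.04716849e+01,  1.32487400e-02,
       -2.68120930e-04,  1.38444443e-05]), 'tcp_pos': array([0.17416186, 0.57386176, 0.23060084]), 'tcp_rot': array([-1.79933444e+02, -1.59447880e-02,  1.63109722e+02]), 'ft_force': array([-0.45133674,  0.38093349, -0.72575845]), 'torque': array([ 0.04361259, -0.02097691,  0.0215118 ]), 'gripper_force': 0.0, 'gripper_width': 0.08556757279911949}
```

View pics/top0.png

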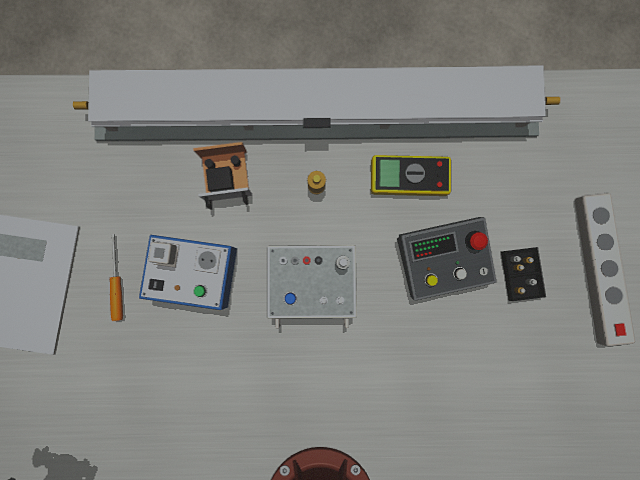

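View pics/side0.png

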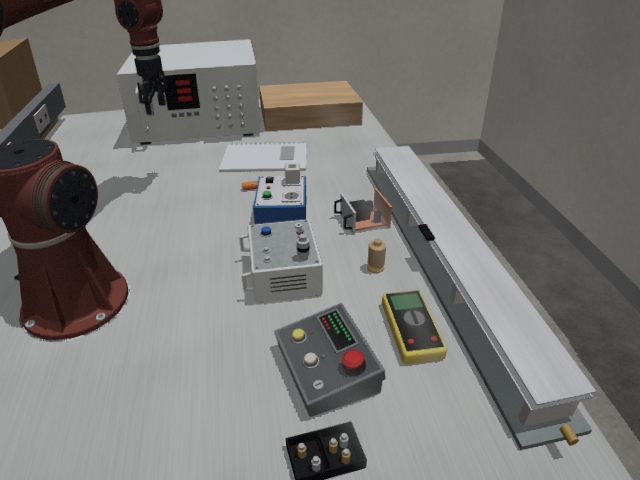

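The top view shows the green button near (200,291), blue (291,298), yellow (432,281), white (460,273) and the red stop (478,240). In the side view they are at about (267,194), (266,231), (299,334), (310,359) and (353,362). Next I'll measure the buttons.

```bash
cat > h.py <<'E'
from workcell import arm, vision
import cv2,numpy as np
def ray(n,u,v):
    m=vision.camera_model(n); K=np.array([[m['fx'],0,m['cx']],[0,m['fy'],m['cy']],[0,0,1.]])
    p=cv2.undistortPoints(np.array([[[u,v]]],float),K,np.array([m['k1'],0,0,0.]))[0,0]
    T=np.array(m['cam_to_world']); return T[:3,3],T[:3,:3]@np.array([p[0],-p[1],-1])
def onplane(n,u,v,z):
    o,d=ray(n,u,v); return o+d*(z-o[2])/d[2]
def tri(a,b):
    o1,d1=ray('top',*a);o2,d2=ray('side',*b)
    s=np.linalg.lstsq(np.c_[d1,-d2],o2-o1,rcond=None)[0]
    p,q=o1+s[0]*d1,o2+s[1]*d2; return (p+q)/2,np.linalg.norm(p-q)
H={'green':(45,80,120),'blue':(100,125,120),'yellow':(22,38,120),'red':(0,8,120)}
def blob(img,col,c,r=16):
    x,y=c;x0,y0=x-r,y-r; roi=cv2.cvtColor(img[y0:y+r,x0:x+r],cv2.COLOR_BGR2HSV)
    if col=='white': m=cv2.inRange(roi,(0,0,140),(180,60,255))
    else: m=cv2.inRange(roi,(H[col][0],H[col][2],60),(H[col][1],255,255))
    n,l,st,ce=cv2.connectedComponentsWithStats(m)
    i=1+np.argmin(np.hypot(*(ce[1:]-r).T)+ (st[1:,4]<20)*100)
    return ce[i]+[x0,y0],st[i]
E
python3 - <<'E'
from h import *
np.set_printoptions(precision=4,suppress=True)
t=cv2.imread('pics/top0.png');s=cv2.imread('pics/side0.png');D=np.load('top_d.npy')
Z=dict(green=.1,blue=.11,yellow=.069,white=.069,red=.085)
for c,a,b in [('green',(200,291),(267,194)),('blue',(291,298),(266,231)),('yellow',(432,281),(299,334)),('white',(460,273),(310,359)),('red',(478,240),(353,362))]:
    (u,st1),(w,st2)=blob(t,c,a),blob(s,c,b)
    o,d=ray('top',*u); dep=D[int(round(u[1])),int(round(u[0]))]
    m=np.array(vision.camera_model('top')['cam_to_world'])
    pd=o+d*dep
    print(c,u,st1[2:],w,st2[2:],'\n plane top',onplane('top',*u,Z[c])[:2],'side',onplane('side',*w,Z[c])[:2],'tri',*tri(u,w),'depth',pd)
E
```

```text
green [198.7978 290.7191] [11 11 89] [266.7333 193.1667] [ 7  5 30] 
 plane top [0.4819 0.2519] side [0.4793 0.2456] tri [0.4807 0.2531 0.0957] 0.0021241221533012484 depth [0.4819 0.2515 0.1016]
blue [289.7204 298.0968] [11 11 93] [265.5577 229.6731] [10  7 52] 
 plane top [0.4652 0.0595] side [0.4618 0.0533] tri [0.4635 0.0598 0.1055] 0.0029873132955457026 depth [0.4653 0.0594 0.1122]
yellow [431.7283 280.0217] [11 11 92] [299.0909 334.5758] [11  8 33] 
 plane top [ 0.4999 -0.2485] side [ 0.4981 -0.255 ] tri [ 0.4992 -0.2499  0.0636] 0.0012291552471269157 depth [ 0.5    -0.248   0.0709]
white [461.2603 273.5342] [ 9 11 73] [309.7391 357.1739] [13 10 92] 
 plane top [ 0.5136 -0.3132] side [ 0.5094 -0.3138] tri [ 0.5115 -0.3132  0.0682] 0.004090106969054362 depth [ 0.5136 -0.313   0.0696]
red [478.508 240.624] [ 18  18 250] [352.5465 358.8769] [ 22  19 333] 
 plane top [ 0.5841 -0.3475] side [ 0.5811 -0.3447] tri [ 0.5823 -0.3464  0.087 ] 0.003324844466326602 depth [ 0.5833 -0.3435  0.0957]
```

```bash
for i in 1 2 3; do python3 -m creep '[[[-0.776,-0.438,0],[0,0,0]],[[-0.776,-0.438,0],[0,0,0]],[[-0.776,-0.438,0],[0,0,0]],[[-0.776,-0.438,0],[0,0,0]],[[-0.776,-0.438,0],[0,0,0]]]' 1; done
python3 -m creep '[[[-0.776,-0.438,0],[0,0,0]],[[-0.776,-0.438,0],[0,0,0]],[[-0.776,-0.438,0],[0,0,0]],[[-0.776,-0.438,0],[0,0,0]],[[-0.776,-0.438,0],[0,0,0]]]'
python3 -m creep '[[[0,0,0],[0,0,0]],[[0,0,0.8],[0,0,0]],[[0,0,0.8],[0,0,0]],[[0,0,0.8],[0,0,0]],[[0,0,0],[0,0,0]]]'
```

```text
t: 0.52
tcp_pos: [0.2516, 0.4926, 0.2309]
tcp_rot: [-180.0, -0.0, 163.1]
ft_force: [0.9, -0.0, -0.4]
gripper_width: 0.0253
gripper_force: 0.0
t: 0.93
tcp_pos: [0.3286, 0.412, 0.2309]
tcp_rot: [-180.0, -0.0, 163.1]
ft_force: [-0.1, -0.4, -0.7]
gripper_width: 0.0002
gripper_force: 0.0
t: 1.35
tcp_pos: [0.4055, 0.3315, 0.231]
tcp_rot: [-180.0, -0.0, 163.1]
ft_force: [-1.1, -0.1, -0.2]
gripper_width: 0.0001
gripper_force: 0.0
t: 1.77
tcp_pos: [0.4825, 0.2509, 0.2309]
tcp_rot: [-180.0, -0.0, 163.1]
ft_force: [-0.0, 0.1, 0.3]
gripper_width: 0.0
gripper_force: 0.0
t: 2.18
tcp_pos: [0.4796, 0.2516, 0.167]
tcp_rot: [-179.8, -0.3, 163.1]
ft_force: [-0.5, -0.2, -0.3]
gripper_width: 0.0001
gripper_force: 0.0
```

```bash
python3 -m creep '[[[0,0,0.6],[0,0,0]],[[0,0,0.6],[0,0,0]],[[0,0,0.6],[0,0,0]],[[0,0,0.4],[0,0,0]],[[0,0,0],[0,0,0]]]'
python3 -m creep '[[[0,0,0],[0,0,0]],[[0,0,0],[0,0,0]],[[0,0,0],[0,0,0]],[[0,0,0],[0,0,0]],[[0,0,0],[0,0,0]]]'
python3 - <<'E'
from h import *
p,d=vision.read_camera('top'); q,_=vision.read_camera('side')
a=cv2.resize(p[220:340,130:280],None,fx=3,fy=3,interpolation=2);b=cv2.resize(q[110:230,190:340],None,fx=3,fy=3,interpolation=2)
cv2.imwrite('pics/c1.png',cv2.resize(np.hstack([a,b]),(800,320)))
E
```

```text
t: 2.6
tcp_pos: [0.4807, 0.2518, 0.1148]
tcp_rot: [-179.9, -0.1, 163.1]
ft_force: [-0.4, -0.6, -0.8]
gripper_width: -0.0
gripper_force: 0.0
t: 3.02
tcp_pos: [0.4823, 0.252, 0.117]
tcp_rot: [180.0, 0.0, 163.1]
ft_force: [-0.3, -0.9, -0.1]
gripper_width: -0.0003
gripper_force: 0.0
```

View pics/c1.png

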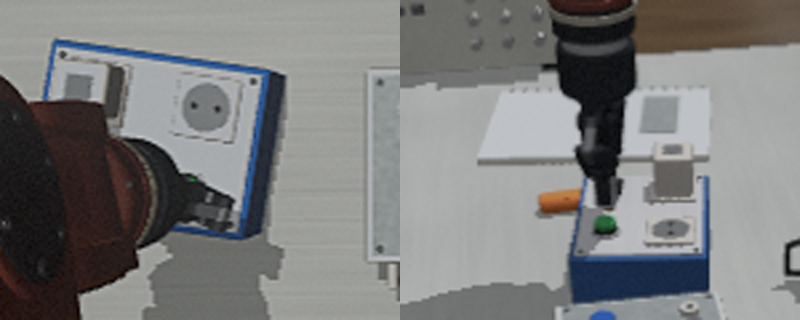

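Left (top view): the wrist hides the button. Right (side view): the closed fingertip at (606,205) sits straight over the green button at (605,222), clear of the adapter. Pressing in steps.

```bash
python3 -m creep '[[[0,0,0.2],[0,0,0]],[[0,0,0.2],[0,0,0]],[[0,0,0.1],[0,0,0]],[[0,0,0.1],[0,0,0]],[[0,0,0],[0,0,0]]]'
python3 -m creep '[[[0,0,0.04],[0,0,0]],[[0,0,0.04],[0,0,0]],[[0,0,0.04],[0,0,0]],[[0,0,0],[0,0,0]],[[0,0,0],[0,0,0]]]'
python3 -m creep '[[[0,0,0.04],[0,0,0]],[[0,0,0.04],[0,0,0]],[[0,0,0.04],[0,0,0]],[[0,0,0],[0,0,0]],[[0,0,0],[0,0,0]]]'
```

```text
t: 3.53
tcp_pos: [0.4815, 0.2517, 0.1004]
tcp_rot: [-180.0, -0.1, 163.1]
ft_force: [0.3, -0.0, -0.2]
gripper_width: -0.0003
gripper_force: 0.0
t: 3.95
tcp_pos: [0.4821, 0.2519, 0.0986]
tcp_rot: [180.0, 0.0, 163.1]
ft_force: [-2.0, -0.2, 2.8]
gripper_width: -0.0001
gripper_force: 1.4
t: 4.37
tcp_pos: [0.4821, 0.2519, 0.0953]
tcp_rot: [180.0, 0.0, 163.1]
ft_force: [-0.0, -0.9, 3.5]
gripper_width: -0.0003
gripper_force: 1.5
```

```bash
python3 -m creep '[[[0,0,0.04],[0,0,0]],[[0,0,0.04],[0,0,0]],[[0,0,0.04],[0,0,0]],[[0,0,0],[0,0,0]],[[0,0,0],[0,0,0]]]'
python3 -m creep '[[[0,0,0.04],[0,0,0]],[[0,0,0.04],[0,0,0]],[[0,0,0],[0,0,0]],[[0,0,0],[0,0,0]],[[0,0,0],[0,0,0]]]'
```

```text
t: 4.78
tcp_pos: [0.482, 0.2519, 0.0923]
tcp_rot: [180.0, 0.0, 163.1]
ft_force: [-1.3, 0.3, 3.3]
gripper_width: -0.0001
gripper_force: 1.7
t: 5.2
tcp_pos: [0.4821, 0.2519, 0.0907]
tcp_rot: [180.0, 0.0, 163.1]
ft_force: [-1.2, -0.8, 6.8]
gripper_width: 0.0001
gripper_force: 3.3
```

```bash
python3 -m creep '[[[0,0,-0.2],[0,0,0]],[[0,0,-0.6],[0,0,0]],[[0,0,-0.8],[0,0,0]],[[0,0,-0.8],[0,0,0]],[[0,0,-0.6],[0,0,0]]]'
python3 -m creep '[[[-0.159,-0.756,0],[0,0,0]],[[-0.159,-0.756,0],[0,0,0]],[[-0.159,-0.756,0],[0,0,0]],[[-0.159,-0.756,0],[0,0,0]],[[-0.159,-0.756,0],[0,0,0]]]'
python3 -m creep '[[[-0.159,-0.756,0],[0,0,0]],[[-0.159,-0.756,0],[0,0,0]],[[-0.159,-0.756,0],[0,0,0]],[[-0.159,-0.756,0],[0,0,0]],[[-0.159,-0.756,0],[0,0,0]]]'
python3 -m creep '[[[0,0,0.5],[0,0,0]],[[0,0,0.5],[0,0,0]],[[0,0,0.4],[0,0,0]],[[0,0,0],[0,0,0]],[[0,0,0],[0,0,0]]]'
python3 - <<'E'
from h import *
q,_=vision.read_camera('side'); print(blob(q,'green',(267,195)))
cv2.imwrite('pics/c2.png',cv2.resize(q[130:290,190:350],None,fx=3,fy=3,interpolation=2))
E
```

```text
t: 5.62
tcp_pos: [0.482, 0.2519, 0.1666]
tcp_rot: [180.0, 0.0, 163.1]
ft_force: [-0.7, 0.7, -0.3]
gripper_width: 0.0005
gripper_force: 0.0
t: 6.03
tcp_pos: [0.4731, 0.1549, 0.165]
tcp_rot: [-180.0, -0.0, 163.1]
ft_force: [0.1, -0.3, -0.4]
gripper_width: 0.0001
gripper_force: 0.0
t: 6.45
tcp_pos: [0.4647, 0.0586, 0.165]
tcp_rot: [180.0, -0.0, 163.1]
ft_force: [0.5, -0.7, 0.2]
gripper_width: -0.0002
gripper_force: 0.0
t: 6.87
tcp_pos: [0.4643, 0.0603, 0.1292]
tcp_rot: [-180.0, -0.1, 163.2]
ft_force: [0.0, 0.1, 0.7]
gripper_width: 0.0
gripper_force: 0.0Traceback (most recent call last):
  File "<stdin>", line 2, in <module>
  File "h.py", line 19, in blob
    i=1+np.argmin(np.hypot(*(ce[1:]-r).T)+ (st[1:,4]<20)*100)
        ~~~~~~~~~^^^^^^^^^^^^^^^^^^^^^^^^^^^^^^^^^^^^^^^^^^^^
    return _wrapfunc(a, 'argmin', axis=axis, out=out, **kwds)
    return bound(*args, **kwds)
ValueError: attempt to get argmin of an empty sequence
```

```bash
python3 - <<'E'
from h import *
p,d=vision.read_camera('top')
try: print(blob(p,'green',(200,291)), d[288:294,196:202].mean(), np.load('top_d.npy')[288:294,196:202].mean())
except Exception as e: print('hidden')
q,_=vision.read_camera('side')
cv2.imwrite('pics/c2.png',cv2.resize(q[130:290,190:350],None,fx=3,fy=3,interpolation=2))
E
python3 -m creep '[[[0,0,0.2],[0,0,0]],[[0,0,0.2],[0,0,0]],[[0,0,0.2],[0,0,0]],[[0,0,0.1],[0,0,0]],[[0,0,0],[0,0,0]]]'
```

```text
(array([199.55172414, 290.47126437]), array([11, 11, 10, 10, 87], dtype=int32)) 0.9483812 0.94206536
t: 7.43
tcp_pos: [0.4645, 0.0596, 0.1118]
tcp_rot: [-180.0, -0.1, 163.1]
ft_force: [0.3, -0.2, -0.1]
gripper_width: -0.0004
gripper_force: 0.0
```

View pics/c2.png

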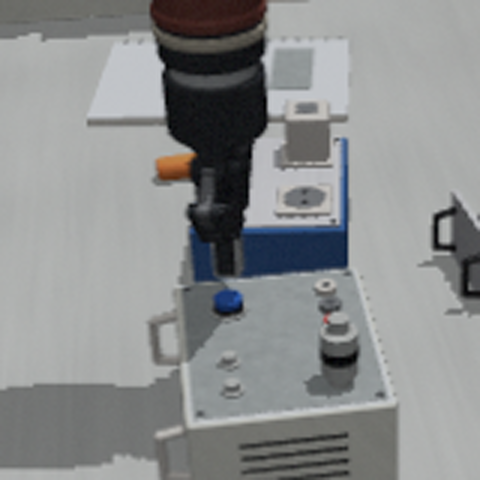

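The green cap reads 6.3 mm lower than before, so it's latched. The side crop shows the fingertip (228,275) right over the blue button (228,300).

```bash
for i in 1 2 3; do python3 -m creep '[[[0,0,0.04],[0,0,0]],[[0,0,0.04],[0,0,0]],[[0,0,0.04],[0,0,0]],[[0,0,0],[0,0,0]],[[0,0,0],[0,0,0]]]' | grep -E 'pos|ft'; done
```

```text
tcp_pos: [0.4652, 0.0594, 0.11]
ft_force: [0.4, 0.5, 1.3]
tcp_pos: [0.4653, 0.0594, 0.1069]
ft_force: [0.8, -1.2, 2.8]
tcp_pos: [0.4652, 0.0594, 0.1038]
ft_force: [0.9, 0.1, 3.6]
```

```bash
python3 -m creep '[[[0,0,0.04],[0,0,0]],[[0,0,0.04],[0,0,0]],[[0,0,0],[0,0,0]],[[0,0,0],[0,0,0]],[[0,0,0],[0,0,0]]]' | grep -E 'pos|ft'
python3 -m creep '[[[0,0,0.04],[0,0,0]],[[0,0,0],[0,0,0]],[[0,0,0],[0,0,0]],[[0,0,0],[0,0,0]],[[0,0,0],[0,0,0]]]' | grep -E 'pos|ft'
```

```text
tcp_pos: [0.4653, 0.0594, 0.102]
ft_force: [1.4, -0.5, 4.6]
tcp_pos: [0.4652, 0.0595, 0.1011]
ft_force: [-1.0, -0.6, 6.6]
```

```bash
python3 -m creep '[[[0,0,-0.2],[0,0,0]],[[0,0,-0.7],[0,0,0]],[[0,0,-0.8],[0,0,0]],[[0,0,-0.8],[0,0,0]],[[0,0,-0.6],[0,0,0]]]' | grep -E 'pos|ft'
for i in 1 2 3; do python3 -m creep '[[[-0.316,-0.765,0],[0,0,0]],[[-0.316,-0.765,0],[0,0,0]],[[-0.316,-0.765,0],[0,0,0]],[[-0.316,-0.765,0],[0,0,0]],[[-0.316,-0.765,0],[0,0,0]]]' | grep -E 'pos|ft'; done
python3 -m creep '[[[0,0,0],[-0.24,-0.44,0]],[[0,0,0],[-0.24,-0.44,0]],[[0,0,0],[-0.24,-0.44,0]],[[0,0,0],[-0.24,-0.44,0]],[[0,0,0],[0,0,0]]]'
python3 - <<'E'
from h import *
p,d=vision.read_camera('top'); D=np.load('top_d.npy')
for n,(u,v) in dict(green=(199,291),blue=(290,298)).items(): print(n,(d-D)[v-3:v+3,u-3:u+3].mean())
from scipy.spatial.transform import Rotation as R
s=arm.state(); r=R.from_euler('xyz',s['tcp_rot'],degrees=True).as_matrix(); print(r)
ax=np.array([-.17*1,-.036,.985]); tgt=np.array([.5,-.2485,.069])+.015*ax
print(s['tcp_pos'],'to 15mm above, units',r.T@(tgt-s['tcp_pos'])/.025)
E
```

```text
tcp_pos: [0.4648, 0.0596, 0.1795]
ft_force: [1.3, -0.6, -0.2]
tcp_pos: [0.4746, -0.0442, 0.1779]
ft_force: [0.1, 1.1, 0.3]
tcp_pos: [0.4846, -0.1472, 0.1778]
ft_force: [0.7, 0.6, 0.1]
tcp_pos: [0.4947, -0.2501, 0.1777]
ft_force: [-0.1, 0.5, -0.8]
t: 11.6
tcp_pos: [0.4942, -0.2493, 0.1777]
tcp_rot: [175.1, 8.8, 162.7]
ft_force: [-0.1, 0.4, 0.1]
gripper_width: 0.0001
gripper_force: 0.0
green 0.006584083
blue 0.031940605
[[-0.94355528  0.28460094  0.16942771]
 [ 0.29447594  0.9549885   0.03578934]
 [-0.15161584  0.0836616  -0.98489257]]
[ 0.494247   -0.24936537  0.17788727] to 15mm above, units [ 0.45370068 -0.26605131  3.72979204]
```

```bash
python3 -m creep '[[[0.09,-0.054,0.746],[0,0,0]],[[0.09,-0.054,0.746],[0,0,0]],[[0.09,-0.054,0.746],[0,0,0]],[[0.09,-0.054,0.746],[0,0,0]],[[0.09,-0.054,0.746],[0,0,0]]]' | grep -E 'pos|ft'
python3 -m creep '[[[0,0,0],[0,0,0]],[[0,0,0],[0,0,0]],[[0,0,0],[0,0,0]],[[0,0,0],[0,0,0]],[[0,0,0],[0,0,0]]]' | grep -E 'pos|ft'
python3 - <<'E'
from h import *
p,d=vision.read_camera('top'); D=np.load('top_d.npy')
print(np.median((d-D)[295:301,287:293]),blob(p,'blue',(290,298)))
q,_=vision.read_camera('side')
cv2.imwrite('pics/c3.png',cv2.resize(q[260:420,230:430],None,fx=3,fy=3,interpolation=2))
E
```

```text
tcp_pos: [0.4985, -0.249, 0.0831]
ft_force: [-0.3, 0.2, -0.2]
tcp_pos: [0.4991, -0.2499, 0.0856]
ft_force: [-0.0, -0.1, 0.9]
0.0062042177 (array([289.79347826, 297.98913043]), array([11, 11, 11, 11, 92], dtype=int32))
```

View pics/c3.png

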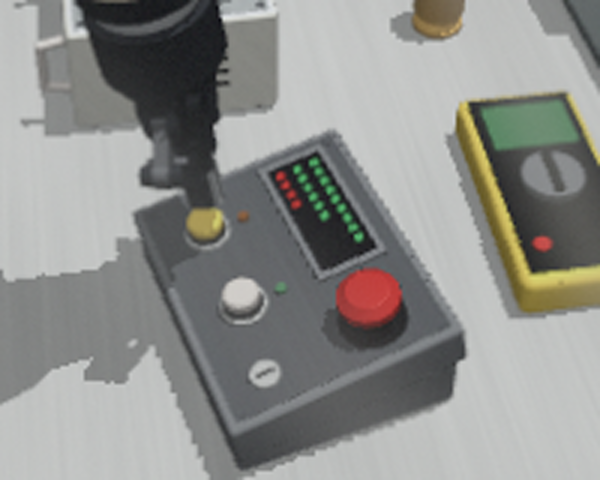

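Blue is down 6.2 mm, so it's latched too. The crop shows the fingertip (203,200) over the yellow cap (207,220), and the red stop well clear at (369,297).

```bash
python3 -m creep '[[[0.06,0,0.2],[0,0,0]],[[0,0,0.2],[0,0,0]],[[0,0,0.16],[0,0,0]],[[0,0,0],[0,0,0]],[[0,0,0],[0,0,0]]]' | grep -E 'pos|ft'
for i in 1 2 3; do python3 -m creep '[[[0,0,0.04],[0,0,0]],[[0,0,0.04],[0,0,0]],[[0,0,0.04],[0,0,0]],[[0,0,0],[0,0,0]],[[0,0,0],[0,0,0]]]' | grep -E 'pos|ft'; done
```

```text
tcp_pos: [0.4993, -0.2482, 0.0698]
ft_force: [-1.0, 0.1, 1.5]
tcp_pos: [0.4999, -0.2482, 0.0672]
ft_force: [-1.8, 1.2, 3.1]
tcp_pos: [0.5005, -0.2482, 0.0642]
ft_force: [-2.4, 0.3, 2.8]
tcp_pos: [0.5011, -0.2481, 0.0615]
ft_force: [-4.3, 1.7, 5.9]
```

```bash
python3 -m creep '[[[0,0,0.04],[0,0,0]],[[0,0,0],[0,0,0]],[[0,0,0],[0,0,0]],[[0,0,0],[0,0,0]],[[0,0,0],[0,0,0]]]' | grep -E 'pos|ft'
python3 -m creep '[[[0,0,-0.2],[0,0,0]],[[0,0,-0.4],[0,0,0]],[[0,0,-0.4],[0,0,0]],[[0,0,-0.4],[0,0,0]],[[0,0,-0.4],[0,0,0]]]' | grep -E 'pos|ft'
python3 -m creep '[[[0,0,-0.4],[0,0,0]],[[0,0,-0.4],[0,0,0]],[[0,0,-0.4],[0,0,0]],[[0,0,0],[0,0,0]],[[0,0,0],[0,0,0]]]' | grep -E 'pos|ft'
python3 - <<'E'
from h import *
t=cv2.imread('pics/top0.png');p,d=vision.read_camera('top');D=np.load('top_d.npy')
q,_=vision.read_camera('side'); q0=cv2.imread('pics/side0.png')
for c,a,b in [('yellow',(432,281),(299,334)),('white',(460,273),(310,359)),('red',(478,240),(353,362))]:
    for nm,i,j,x in(('side',q0,q,b),('top',t,p,a)):
        try: print(c,nm,blob(i,c,x)[0],blob(j,c,x)[0])
        except Exception: print(c,nm,'hidden')
    print('ddepth',np.median((d-D)[a[1]-3:a[1]+3,a[0]-3:a[0]+3]))
from scipy.spatial.transform import Rotation as R
s=arm.state(); r=R.from_euler('xyz',s['tcp_rot'],degrees=True).as_matrix()
ax=np.array([-.17,-.036,.985]); tgt=np.array([.5136,-.3132,.069])+.015*ax
print(s['tcp_pos'],'units to 15 above white',r.T@(tgt-s['tcp_pos'])/.025)
E
```

```text
tcp_pos: [0.5012, -0.248, 0.0607]
ft_force: [-3.4, 1.8, 7.5]
tcp_pos: [0.4934, -0.2498, 0.1059]
ft_force: [-0.1, -0.7, -1.0]
tcp_pos: [0.4886, -0.251, 0.1349]
ft_force: [-0.1, -0.0, -0.3]
yellow side [299.09090909 334.57575758] [299. 339.]
yellow top [431.72826087 280.02173913] [430.40540541 277.08108108]
ddepth -0.15926903
white side [309.73913043 357.17391304] [310.736 358.256]
white top [461.26027397 273.53424658] [461.15584416 273.45454545]
ddepth 8.764863e-05
red side [352.54654655 358.87687688] [352.57910448 358.86567164]
red top [478.508 240.624] [478.5502008  240.57028112]
ddepth 0.00022265315
[ 0.48822423 -0.25050544  0.13366881] units to 15 above white [-1.29988441 -2.32477876  2.02981099]
```

```bash
python3 -m creep '[[[-0.26,-0.465,0],[0,0,0]],[[-0.26,-0.465,0],[0,0,0]],[[-0.26,-0.465,0],[0,0,0]],[[-0.26,-0.465,0],[0,0,0]],[[-0.26,-0.465,0],[0,0,0]]]' | grep -E 'pos|ft'
python3 -m creep '[[[0,0,0.6],[0,0,0]],[[0,0,0.6],[0,0,0]],[[0,0,0.6],[0,0,0]],[[0,0,0.2],[0,0,0]],[[0,0,0],[0,0,0]]]' | grep -E 'pos|ft'
python3 -m creep '[[[0,0,0],[0,0,0]],[[0,0,0],[0,0,0]],[[0,0,0],[0,0,0]],[[0,0,0],[0,0,0]],[[0,0,0],[0,0,0]]]' | grep -E 'pos|ft'
python3 - <<'E'
from h import *
p,d=vision.read_camera('top');D=np.load('top_d.npy')
q,_=vision.read_camera('side')
print('yellow ddepth',np.median((d-D)[277:283,429:435]))
try:
    u=blob(p,'yellow',(432,281))[0];w=blob(q,'yellow',(299,337))[0];print(u,w,tri(u,w))
except Exception: pass
a=cv2.resize(q[260:420,230:430],None,fx=2,fy=2,interpolation=2);b=cv2.resize(p[200:360,380:580],None,fx=2,fy=2,interpolation=2)
cv2.imwrite('pics/c4.png',np.hstack([a,b]))
from scipy.spatial.transform import Rotation as R
s=arm.state(); r=R.from_euler('xyz',s['tcp_rot'],degrees=True).as_matrix()
print('units to white top',r.T@(np.array([.5136,-.3132,.069])-s['tcp_pos'])/.025)
E
```

```text
tcp_pos: [0.5024, -0.3159, 0.1332]
ft_force: [1.1, -0.2, 0.4]
tcp_pos: [0.5102, -0.3127, 0.0827]
ft_force: [-0.7, 0.3, -0.5]
tcp_pos: [0.5113, -0.3142, 0.0857]
ft_force: [1.1, -0.2, -0.1]
yellow ddepth 0.0062986314
units to white top [0.02098754 0.00730358 0.66341145]
```

View pics/c4.png

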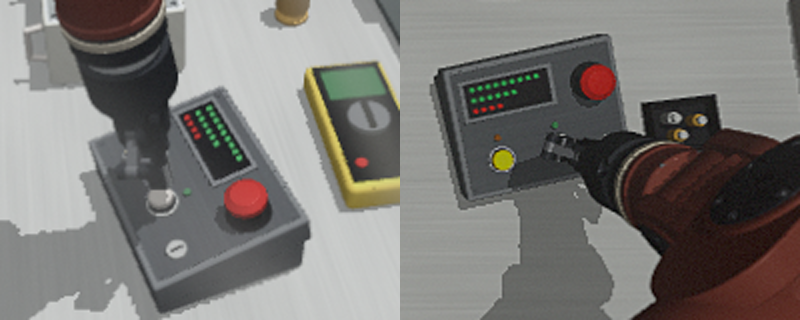

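Yellow is down 6.3 mm, so it's latched. The fingertip is centred over the white button (160,200 in the left crop) and clear of the red stop (247,198). Now I'll tap it and retreat.

```bash
python3 -m creep '[[[0,0,0.2],[0,0,0]],[[0,0,0.2],[0,0,0]],[[0,0,0.2],[0,0,0]],[[0,0,0.04],[0,0,0]],[[0,0,0],[0,0,0]]]' | grep -E 'pos|ft'
python3 -m creep '[[[0,0,0.1],[0,0,0]],[[0,0,0.1],[0,0,0]],[[0,0,0.1],[0,0,0]],[[0,0,0.08],[0,0,0]],[[0,0,0],[0,0,0]]]' | grep -E 'pos|ft'
python3 -m creep '[[[0,0,0],[0,0,0]],[[0,0,0],[0,0,0]],[[0,0,0],[0,0,0]],[[0,0,0],[0,0,0]],[[0,0,0],[0,0,0]]]' | grep -E 'pos|ft'
```

```text
tcp_pos: [0.5136, -0.3131, 0.0687]
ft_force: [-1.8, 0.4, 2.1]
tcp_pos: [0.5155, -0.3131, 0.06]
ft_force: [-3.6, 1.2, 7.1]
tcp_pos: [0.5154, -0.3131, 0.0603]
ft_force: [-3.5, 1.7, 7.4]
```

```bash
python3 -m creep '[[[0,0,-0.2],[0,0,0]],[[0,0,-0.4],[0,0,0]],[[0,0,-0.6],[0,0,0]],[[0,0,-0.8],[0,0,0]],[[0,0,-0.8],[0,0,0]]]' | grep -E 'pos|ft'
python3 -m creep '[[[0,0,-0.9],[0,0,0]],[[0,0,-0.9],[0,0,0]],[[0,0,-0.9],[0,0,0]],[[0,0,-0.9],[0,0,0]],[[0,0,0],[0,0,0]]]' | grep -E 'pos|ft'
python3 -m creep '[[[0,0,0],[0,0,0]],[[0,0,0],[0,0,0]],[[0,0,0],[0,0,0]],[[0,0,0],[0,0,0]],[[0,0,0],[0,0,0]]]' | grep -E 'pos|ft'
python3 - <<'E'
from h import *
p,d=vision.read_camera('top');D=np.load('top_d.npy');q,_=vision.read_camera('side');q0=cv2.imread('pics/side0.png')
for n,(u,v) in dict(green=(199,291),blue=(290,298),yellow=(432,280),white=(461,273),red=(478,240)).items(): print(n,np.median((d-D)[v-2:v+3,u-2:u+3]))
print(blob(q0,'white',(310,359))[0],blob(q,'white',(310,359))[0],blob(q,'red',(353,362))[0])
cv2.imwrite('pics/c5.png',np.hstack([p[100:360,80:480],q[140:400,200:600]]))
E
```

```text
tcp_pos: [0.5031, -0.3152, 0.1294]
ft_force: [0.0, -0.9, -0.5]
tcp_pos: [0.4889, -0.3203, 0.2229]
ft_force: [-0.4, -1.0, 0.4]
tcp_pos: [0.488, -0.3183, 0.2165]
ft_force: [-0.1, 0.3, 0.3]
green 0.006689191
blue 0.006598592
yellow 0.006520033
white 0.00071525574
red -3.629923e-05
[309.73913043 357.17391304] [310.77777778 358.23015873] [352.61791045 358.84776119]
```

View pics/c5.png

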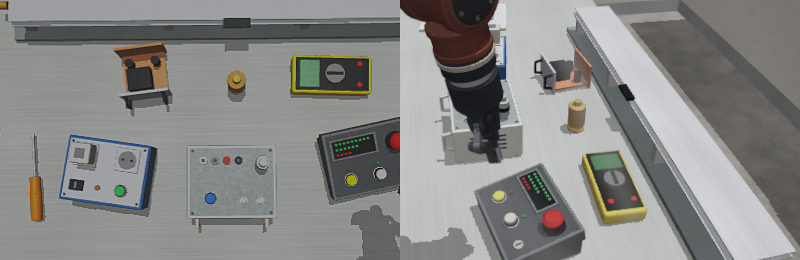

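The last view shows everything still in place: green (120,190), blue (210,198) and yellow (351,180) are in, white (379,173) is back out, red is untouched and the arm is clear.

```bash
python3 -c "from workcell import arm; print(arm.finish_job())"
```

```text
the job is handed in; nothing more can be done
None
```

I pressed green, blue and yellow in order and each stayed in (caps about 6.5 mm lower by depth camera), then tapped the white start button, which came back out; the red stop and everything else stayed put, and the job is handed in with no verdict returned.

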